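# Sort two look-alike blocks and present the blind hole

## Robot

A 7-joint arm with a two-finger parallel gripper is mounted at the origin on the work surface. World frame = base frame: x ahead of the robot, y to its left, z up, the work surface at z = 0. Lengths are in m, angles in rad, forces in N, time in s.
With the tool pointing down it reaches from about 0.425 to 0.875 m from the base axis. Payload 4.7 kg.
Tool frame: the origin (TCP) lies midway between the tips of the shut fingers; the grasp point (between the pads) lies 19 mm behind it; x points along the fingers, z is the direction in which the jaws open and shut, and the axes are right-handed (so a half turn about x gives the same grasp; the last joint's range is limited). The gripper opens to 87 mm and grips with 3 to 60 N. Pads are 19 mm wide; open, the fingers measure 117 mm over their backs; the gripper's body (75 mm by 190 mm) begins 51 mm behind the grasp point.
Start: joints at [1.291, 0.321, -0.07, 1.45, 0.023, 1.371, -0.057], TCP at [0.188, -0.622, 0.223] pointing down, gripper open.
Joint ranges: [-2.86, 2.86], [-0.3, 2.09], [-1.38, 1.24], [0.06, 2.45], [-1.56, 4.7], [0.09, 2.05], [-2.69, 2.69]. Speed limits (rad/s): [2.57, 2.57, 3.14, 3.14, 3.14, 3.14, 3.14].

## Interface

Orientations are given as a rotation vector (axis times angle).
In Python, from bench import ctrl gives the robot as it stands.
- The arm moves only by the shell command python3 -m pendant 'ROWS' [OPENING] [FORCE]. ROWS is JSON, a list of rows, each an object with "travel": the shift along the tool's x, y, z in m, a list of three; "twist": the turn about the tool's x in rad. In form: [{"travel": [x, y, z], "twist": twist}, ...]. A call has 1 to 10 rows; each row is the pose to reach, as a shift and turn from the pose measured when the call began, along the tool's axes at that moment; what a row does not reach only later rows make up. A row lasts 1/8 s, in which the tool goes at most 62.5 mm and 10.7 degrees, less where a joint would pass 70% of its speed; a pose out of reach is approached as far as the arm can. A call with a gripper value outside its range is refused whole. OPENING is the opening, from -1 (shut) to 1 (fully open), so that 0 is half open, set as the call begins (- or left out, the last holds). The fingers move at their own pace and stop on an object; FORCE is the grip in N (left out, the last holds). Time passes only in rows, so rows that repeat a pose let the fingers close. It gives the time, the measured TCP pose, the force and the opening at its end, in the units of the state.
- ctrl.get_state(): the state, without advancing time (a new reading comes with each control period).
- ctrl.get_image(name): name is "scene" or "top"; returns the picture (480x640x3 uint8, red, green, blue); there is no depth.
- ctrl.camera_model(name): a dict with "K" (3x3 intrinsics, pixels), "distortion" ([k1, k2, p1, p2, k3] as OpenCV has them; the pictures are not rectified), "rvec" (rotation vector, rad) and "tvec" (3), from world to camera coordinates, as OpenCV has them. Camera axes: x right, y down, z forward; pixel columns grow to the right and rows downward; lengths in m; the calibration is good to about 2 mm. A picture is of the moment at which its call begins. camera_model takes no time and is no camera call.
- ctrl.close_job(): hands the job in, once; it reports no verdict.
The state is a dict: "time": time; "joint_positions": joint angles; "qd": joint speeds; "joint_torque": joint torques, N m; "position": TCP position; "tool_rot": TCP orientation; "ft_force": force on the tool from outside, world axes, zero at the start; "torque": the same for the moment, N m; "grip_width": opening from 0.0 (shut) to 1.0 (fully open).
Only numpy, scipy, OpenCV 4.12 (cv2) and the standard library are available. Lean on these libraries where they do the work, as an engineer would, in place of code of your own. Each camera call takes 0.05 s, during which the arm holds its last target.

## Task

Two bare aluminium mounting blocks lie on the bench: one is solid, the other has a blind hole in one end, and from outside they otherwise look alike. Find out which is which, put the solid one on the low shelf at either end of the row there, lying the same way as the others, in line and close beside its neighbour (about the same gap) without shoving the row, and let it go. Then take the other block, turn it so that its hole faces straight up and finish while still holding it like that in the gripper, still and about 20 cm above the bench, touching nothing else; leave the tape roll, the sensor head and the pocket meter where they are.

Things in the scene. Friction and masses are not known exactly. Their poses are not given: they have to be found in the camera images.
- bored_block: The aluminium block with the blind hole, 60 mm long with a 48 x 48 mm square section, dark grooves near both ends (all blocks alike), lying on one long side. Origin at its centre, 24 mm above what it lies on; its z axis runs along its length, and +z points out through the end with the hole (27 mm wide, 34 mm deep). It starts on the bench with the hole end pointing sideways in any direction, perhaps out of sight. About 0.3 kg.
- solid_block: The solid aluminium block, 60 mm long with a 48 x 48 mm square section, dark grooves near both ends (all blocks alike), lying on one long side. Origin at its centre, 24 mm above what it lies on; its z axis runs along its length (both ends plain). It starts on the bench; which of the two blocks lies nearer the middle changes. About 0.36 kg.
- shelf: Low fixed shelf: a grey board 120 mm deep (its x) and 290 mm long (its y), board top 60 mm above the bench. Origin on the bench under the board's centre. Stands on the robot's left, turned a little. Blocks lie in a row along the line x = 0 of the shelf, with their length along the shelf's x, at y = +32 mm and y = -32 mm (64 mm from centre to centre, 16 mm gaps); the board is free beyond both ends of the row.
- row_a: Solid block already in the row at shelf y = +32 mm, loose, 60 mm long with a 48 x 48 mm square section, dark grooves near both ends (all blocks alike), lying on one long side. Origin at its centre, 24 mm above what it lies on; its z axis runs along its length.
- row_b: Solid block already in the row at shelf y = -32 mm, loose, 60 mm long with a 48 x 48 mm square section, dark grooves near both ends (all blocks alike), lying on one long side. Origin at its centre, 24 mm above what it lies on; its z axis runs along its length.
- tape_roll: Bystander: empty clear tape core, 90 mm across, 20 mm high, lying flat. Origin at the centre of its underside.
- sensor_head: Bystander: black cylinder 48 mm thick and 130 mm long (its x), on two small feet, 62 mm high. Origin on the bench under its middle.
- pocket_meter: Bystander: grey pocket meter 150 x 80 mm, 41 mm high, lying flat. Origin at the centre of its underside.
Things that resemble listed ones, but are neither listed nor needed, are in the scene too. What is shaped like the bored_block but brown or purple is not meant.

How it is judged:
By the outcome, as a careful person would: the job done as asked, in the order asked, and still so for the second after the job is handed in, while the arm keeps its last pose, push and grip.
It also fails if it takes over 59 s, if anything falls off the work surface, if the arm or the gripper's body presses on something with over 40 N, if the wrist force passes 120 N, or if a joint passes its speed limit or range.

## Working session

There is one attempt and no reset: what is moved stays moved. The work goes in short steps, Python scripts to look and compute and a shell command to move; the robot and the scene stay as the last step left them, time stands still between calls to the robot, and variables do not carry over. Pictures are saved under pics/ and viewed, and the job is handed in when it is done.

```bash
ls; mkdir -p pics; python3 - <<'E'
from bench import ctrl
import cv2
print(ctrl.get_state())
for n in("scene","top"):
    im=ctrl.get_image(n); cv2.imwrite(f"pics/{n}0.png",im[:,:,::-1]); print(ctrl.camera_model(n))
E
```

```text
pics
{'time': 0.0, 'joint_positions': array([ 1.29110954,  0.32188487, -0.07007251,  1.45168975,  0.02260332,
        1.3707824 , -0.05691662]), 'qd': array([ 3.56873716e-04,  1.63792850e-03, -1.31056101e-04, -9.10401675e-05,
        5.57340711e-04, -8.50776113e-04, -3.16055550e-04]), 'joint_torque': array([-7.61250885e-04, -4.91287100e+01, -4.04512407e-01, -3.12527382e+01,
       -6.38915668e-02,  4.36248269e-02,  1.86473567e-04]), 'position': array([ 0.18800834, -0.62163323,  0.22141383]), 'tool_rot': array([ 0.99125222,  1.33566998, -0.98943633]), 'ft_force': array([-0.16670523,  0.92125961,  0.21291742]), 'torque': array([-0.00951728,  0.03642679, -0.02006481]), 'grip_width': 1.0017997763548396}
{'K': array([[436.94747414,   0.        , 323.5182806 ],
       [  0.        , 436.94747414, 243.59484478],
       [  0.        ,   0.        ,   1.        ]]), 'distortion': array([0.0210839, 0.       , 0.       , 0.       , 0.       ]), 'rvec': array([ 1.94048777,  1.22823746, -0.58335541]), 'tvec': array([-0.1786923 , -0.24059186,  1.54043868])}
{'K': array([[437.57662683,   0.        , 311.15121715],
       [  0.        , 437.57662683, 234.86459101],
       [  0.        ,   0.        ,   1.        ]]), 'distortion': array([0.01289433, 0.        , 0.        , 0.        , 0.        ]), 'rvec': array([ 2.13245922, -2.11433954,  0.22008907]), 'tvec': array([-0.0942687 ,  0.55681822,  1.06394574])}
```

View pics/scene0.png

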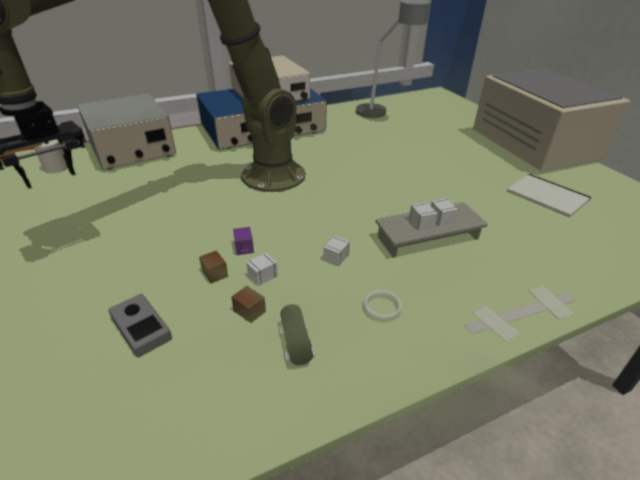

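View pics/top0.png

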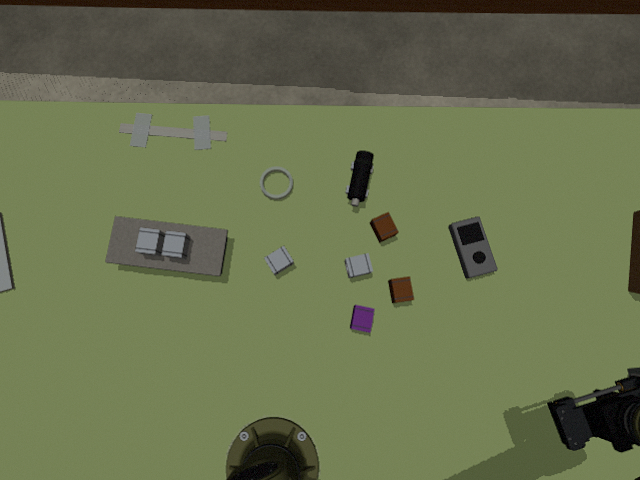

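The scene view shows two bare blocks on the bench, at (262,268) and (337,250), with the row on the shelf at (424,214) and (444,211). In the top view the blocks are at (359,265) and (280,260), and the row is at (148,241) and (174,244). The brown and purple blocks are decoys. I'll enlarge both views.

```bash
python3 - <<'E'
import cv2,numpy as np
s=cv2.imread("pics/scene0.png");t=cv2.imread("pics/top0.png")
def c(im,x,y,w,h,W=390,H=290): return cv2.resize(im[y:y+h,x:x+w],(W,H),interpolation=cv2.INTER_CUBIC)
a=np.hstack([c(s,232,240,60,45),c(s,307,228,60,45)])
b=np.hstack([c(t,330,243,60,45),c(t,250,238,60,45)])
cv2.imwrite("pics/crop0.png",np.vstack([a,b]))
cv2.imwrite("pics/crop1.png",np.hstack([c(s,370,190,120,90),c(t,105,205,124,93)]))
E
```

```text
(no output)
```

View pics/crop0.png

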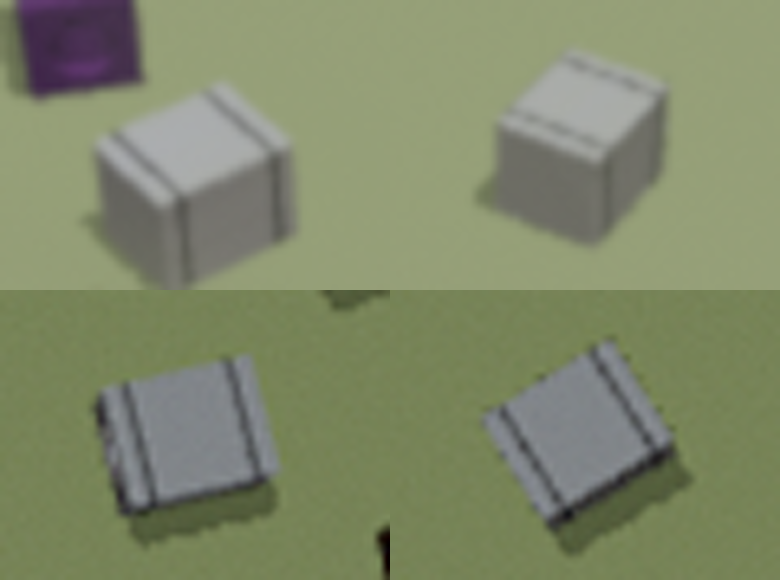

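View pics/crop1.png

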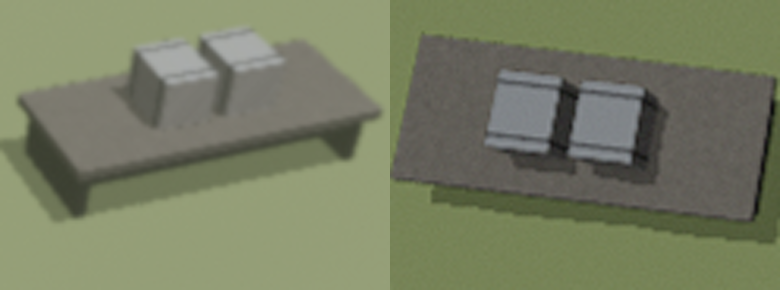

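The blocks' dark grooves tell me which way their axes run, and the scene view shows each has one plain end. In the top view, block P's left end looks patchy and dark, which could be the hole. Next I'll enlarge that end and measure the poses.

```bash
cat > h.py <<'E'
import cv2,numpy as np
from scipy.spatial.transform import Rotation as Ro
from bench import ctrl
def cam(n):
    m=ctrl.camera_model(n);R=cv2.Rodrigues(m["rvec"])[0];return m["K"],m["distortion"],R,m["tvec"]
def ray(n,px,z):
    K,d,R,t=cam(n);u=cv2.undistortPoints(np.float64(px).reshape(-1,1,2),K,d).reshape(-1,2)
    D=np.c_[u,np.ones(len(u))]@R; C=-R.T@t
    return C+D*((z-C[2])/D[:,2])[:,None]
def proj(n,P):
    K,d,R,t=cam(n);return cv2.projectPoints(np.float64(P).reshape(-1,1,3),R,t,K,d)[0].reshape(-1,2)
def shot(n,f):
    im=ctrl.get_image(n)[:,:,::-1].copy();cv2.imwrite(f"pics/{f}.png",im);return im
def tool():
    s=ctrl.get_state();return s,Ro.from_rotvec(s["tool_rot"]).as_matrix()
def shift(p,R,target): # world target TCP -> travel
    return R.T@(np.array(target)-p)
E
python3 - <<'E'
from h import *
s,R=tool();print("axes x,y,z cols\n",R.round(3))
t=cv2.imread("pics/top0.png")
hsv=cv2.cvtColor(t,cv2.COLOR_BGR2HSV)
for nm,(x,y,w,h),z in [("P",(335,243,50,45),.048),("Q",(255,238,50,45),.048),("L",(134,222,30,36),.108),("Rr",(161,226,30,36),.108)]:
    v=hsv[y:y+h,x:x+w]
    m=((v[...,1]<55)&(v[...,2]>(105)) ).astype(np.uint8)
    m=cv2.morphologyEx(m,cv2.MORPH_CLOSE,np.ones((5,5)))
    c=max(cv2.findContours(m,0,2)[0],key=cv2.contourArea).reshape(-1,2)+[x,y]
    W=ray("top",c.astype(float),z)[:,:2]
    r=cv2.minAreaRect((W*1000).astype(np.float32)); b=cv2.boxPoints(r)
    print(nm,np.round(r[0],1),np.round(r[1],1),round(r[2],1),b.round(0).tolist())
K=cv2.resize(t[243:288,335:385],(800,720),interpolation=cv2.INTER_LANCZOS4);
K2=cv2.resize(t[238:283,255:305],(800,720),interpolation=cv2.INTER_LANCZOS4)
o=np.hstack([K,K2]);cv2.imwrite("pics/crop2.png",cv2.convertScaleAbs(cv2.resize(o,(800,360)),alpha=2.0))
E
```

```text
axes x,y,z cols
 [[-0.001  0.957  0.29 ]
 [ 0.002  0.29  -0.957]
 [-1.    -0.    -0.002]]
P [ 484.  -209.2] [48.9 66.3] 13.0 [[453.0, -182.0], [468.0, -247.0], [515.0, -236.0], [500.0, -171.0]]
Q [496.   -5.9] [48.3 60.8] 33.0 [[459.0, 6.0], [492.0, -45.0], [533.0, -18.0], [500.0, 33.0]]
L [530.9 310.2] [51.7 60.3] 83.3 [[498.0, 288.0], [558.0, 281.0], [564.0, 332.0], [504.0, 339.0]]
Rr [523.8 246. ] [52.8 60.1] 83.5 [[491.0, 223.0], [551.0, 216.0], [557.0, 269.0], [497.0, 276.0]]
```

View pics/crop2.png

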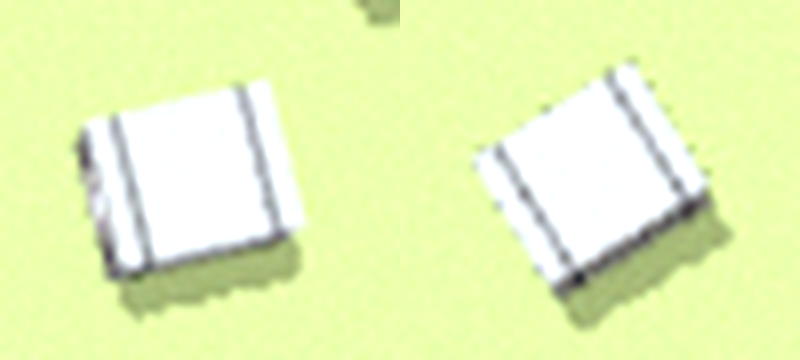

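In the enlarged top view, P's left (+y) end at about (341,262) shows a bright patch between dark corners. A plain shaded end would be evenly dark, so this looks like the lit inside of a hole, and P is probably the bored one. I'll check that by weighing Q after I pick it up.

```bash
python3 - <<'E'
from h import *
b=ray("top",[(115.2,216.2),(227.4,229),(221,275),(106,262.4)],.06)[:,:2]
print(b.round(3),b.mean(0)); print([np.linalg.norm(b[i]-b[(i+1)%4]).round(3) for i in range(4)])
d=b[0]-b[1]+b[3]-b[2];print("shelf y angle",np.degrees(np.arctan2(d[1],d[0])))
# scene check of Q,P and row tops: project predicted corners
s=cv2.imread("pics/scene0.png")
def rect(c,ang,L,z,W=.048):
    a=np.array([np.cos(ang),np.sin(ang)]);p=np.array([-a[1],a[0]])
    return [list(np.array(c)+i*L/2*a+j*W/2*p)+[z] for i,j in((1,1),(1,-1),(-1,-1),(-1,1))]
for c,a,z in[((.496,-.006),np.radians(-57),.048),((.4847,-.2123),np.radians(103),.048),((.5243,.2486),np.radians(-6.5),.108),((.5313,.3116),np.radians(-6.5),.108),((.517,.1847),np.radians(-6.5),.06)]:
    cv2.polylines(s,[(proj("scene",rect(c,a,.06,z))*8).round().astype(int)],True,(0,0,255),1,cv2.LINE_AA,3)
cv2.imwrite("pics/ov.png",cv2.resize(s[190:290,230:490],(780,300),interpolation=cv2.INTER_CUBIC))
st,R=tool()
print(shift(st["position"],R,[.496,-.006,st["position"][2]]))
E
```

```text
[[0.6   0.41 ]
 [0.57  0.124]
 [0.452 0.135]
 [0.482 0.422]] [0.52605495 0.27258894]
[np.float64(0.288), np.float64(0.118), np.float64(0.289), np.float64(0.119)]
shelf y angle 84.0563046197327
[ 0.00082246  0.47305811 -0.50012552]
```

View pics/ov.png

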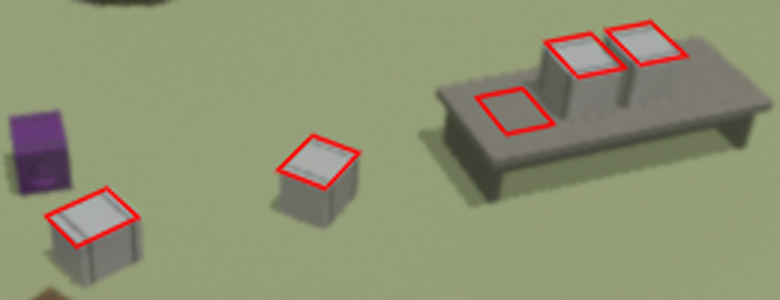

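The outlines fit in the scene view too: Q is at (0.496, -0.006), P at (0.485, -0.212), and the row lines up. I'll move above Q and turn so the jaws run along its length. That lets it sit beside its neighbour on the shelf without a finger going into the gap.

```bash
python3 -m pendant '[{"travel":[0,0.04,-0.04],"twist":-0.1},{"travel":[0,0.085,-0.09],"twist":-0.2},{"travel":[0,0.13,-0.135],"twist":-0.28},{"travel":[0,0.17,-0.18],"twist":-0.28},{"travel":[0,0.215,-0.225],"twist":-0.28},{"travel":[0,0.26,-0.27],"twist":-0.28},{"travel":[0,0.30,-0.315],"twist":-0.28},{"travel":[0,0.34,-0.36],"twist":-0.28},{"travel":[0,0.385,-0.405],"twist":-0.28},{"travel":[0,0.425,-0.45],"twist":-0.28}]' 1
python3 -m pendant '[{"travel":[0,0.06,-0.035],"twist":0},{"travel":[0,0.06,-0.035],"twist":0}]'
python3 - <<'E'
from h import *
s,R=tool();print(s["time"],s["position"],R.round(3));print(shift(s["position"],R,[.496,-.006,s["position"][2]]),np.degrees(np.arctan2(R[1,2],R[0,2])))
im=shot("top","top1")
E
```

```text
time: 1.35
position: [0.4649, -0.0663, 0.2222]
tool_rot: [0.778, 1.428, -0.777]
ft_force: [1.1, 0.2, -0.4]
grip_width: 0.998
time: 1.6
position: [0.4971, 0.0011, 0.2224]
tool_rot: [0.773, 1.431, -0.769]
ft_force: [0.3, -0.4, -0.7]
grip_width: 0.997
1.6 [0.49706962 0.00113597 0.22235037] [[ 0.     0.835  0.55 ]
 [ 0.003  0.55  -0.835]
 [-1.     0.002 -0.003]]
[-2.37415168e-05 -4.81535232e-03  5.37381797e-03] -56.6618141092748
```

```bash
python3 -m pendant '[{"travel":[0.03,-0.005,0.005],"twist":0},{"travel":[0.08,-0.005,0.005],"twist":0},{"travel":[0.13,-0.005,0.005],"twist":0},{"travel":[0.17,-0.005,0.005],"twist":0},{"travel":[0.20,-0.005,0.005],"twist":0},{"travel":[0.211,-0.005,0.005],"twist":0},{"travel":[0.211,-0.005,0.005],"twist":0}]'
python3 - <<'E'
from h import *
import time
F=[]
for i in range(4):
    s=ctrl.get_state();F.append(s["ft_force"])
print(F, s["time"])
E
python3 -m pendant '[{"travel":[0,0,0],"twist":0},{"travel":[0,0,0],"twist":0},{"travel":[0,0,0],"twist":0},{"travel":[0,0,0],"twist":0}]' -1 30
python3 -m pendant '[{"travel":[0,0,0],"twist":0},{"travel":[0,0,0],"twist":0},{"travel":[-0.02,0,0],"twist":0},{"travel":[-0.06,0,0],"twist":0},{"travel":[-0.11,0,0],"twist":0},{"travel":[-0.15,0,0],"twist":0},{"travel":[-0.15,0,0],"twist":0},{"travel":[-0.15,0,0],"twist":0},{"travel":[-0.15,0,0],"twist":0},{"travel":[-0.15,0,0],"twist":0}]'
python3 - <<'E'
from h import *
F=[]
for i in range(3):
    shot("scene",f"s1_{i}");s=ctrl.get_state();F.append(s["ft_force"][2])
print(F,s["time"],s["position"],s["grip_width"])
E
```

```text
time: 2.52
position: [0.4948, -0.0081, 0.0109]
tool_rot: [0.775, 1.431, -0.773]
ft_force: [-0.3, -0.4, 0.8]
grip_width: 1.002
[array([-0.26812522, -0.40792945,  0.75584115]), array([-0.26812522, -0.40792945,  0.75584115]), array([-0.26812522, -0.40792945,  0.75584115]), array([-0.26812522, -0.40792945,  0.75584115])] 2.525
time: 3.02
position: [0.495, -0.008, 0.0114]
tool_rot: [0.775, 1.431, -0.773]
ft_force: [-0.8, 0.3, 3.4]
grip_width: 0.69
time: 4.28
position: [0.4943, -0.0082, 0.16]
tool_rot: [0.775, 1.433, -0.773]
ft_force: [-0.2, 0.4, -3.9]
grip_width: 0.688
[np.float64(-3.8198378624420286), np.float64(-3.8135976154114766), np.float64(-3.4303062219626645)] 4.425 [ 0.49490853 -0.00815278  0.16081705] 0.6850678027450203
```

The grip width is 60 mm. The weight averages about 3.7 N, which points to the solid block (3.5 N expected, against 2.9 N for the bored one). Next I'll move it to a hover point beside the shelf slot, turning it as it goes.

```bash
python3 - <<'E'
from h import *
s,R=tool();print(s["joint_positions"].round(2));print(shift(s["position"],R,[.517,.184,s["position"][2]]))
E
```

```text
[ 0.71  0.08 -0.77  1.88  0.06  1.2  -1.07]
[ 0.00043601  0.12353257 -0.14882956]
```

```bash
python3 -m pendant '[{"travel":[0,0.02,-0.02],"twist":-0.17},{"travel":[0,0.045,-0.05],"twist":-0.34},{"travel":[0,0.07,-0.08],"twist":-0.51},{"travel":[0,0.095,-0.11],"twist":-0.68},{"travel":[0,0.115,-0.135],"twist":-0.8},{"travel":[0,0.123,-0.149],"twist":-0.878},{"travel":[0,0.123,-0.149],"twist":-0.878},{"travel":[0,0.123,-0.149],"twist":-0.878}]'
python3 - <<'E'
from h import *
a=shot("top","t2");b=shot("scene","s2")
s,R=tool();print(s["time"],s["position"],s["ft_force"][2],np.degrees(np.arctan2(R[1,2],R[0,2])))
cv2.imwrite("pics/c2.png",np.hstack([cv2.resize(b[170:260,370:490],(400,300),interpolation=2),cv2.resize(a[200:290,110:230],(400,300),interpolation=2)]))
E
```

```text
time: 5.42
position: [0.5167, 0.1818, 0.1609]
tool_rot: [0.093, 1.571, -0.092]
ft_force: [-0.9, -0.0, -3.5]
grip_width: 0.687
5.525 [0.51680788 0.18185034 0.16107362] -3.6557549737337496 -6.753815579704356
```

View pics/c2.png

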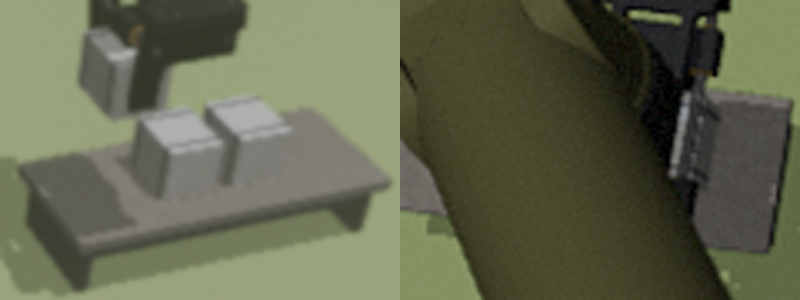

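```bash
python3 -m pendant '[{"travel":[0.03,0,0],"twist":0},{"travel":[0.06,0,0],"twist":0},{"travel":[0.08,0,0],"twist":0},{"travel":[0.08,0,0],"twist":0}]'
python3 - <<'E'
from h import *
b=shot("scene","s3")
s,R=tool();print(s["time"],s["position"],s["ft_force"][2])
cv2.imwrite("pics/c3.png",cv2.resize(b[190:250,370:470],(800,480),interpolation=2))
E
```

```text
time: 6.02
position: [0.5157, 0.1809, 0.0798]
tool_rot: [0.094, 1.574, -0.093]
ft_force: [-0.1, -0.0, -3.5]
grip_width: 0.686
6.075 [0.51664612 0.18160319 0.08103844] -3.4667208591411303
```

View pics/c3.png

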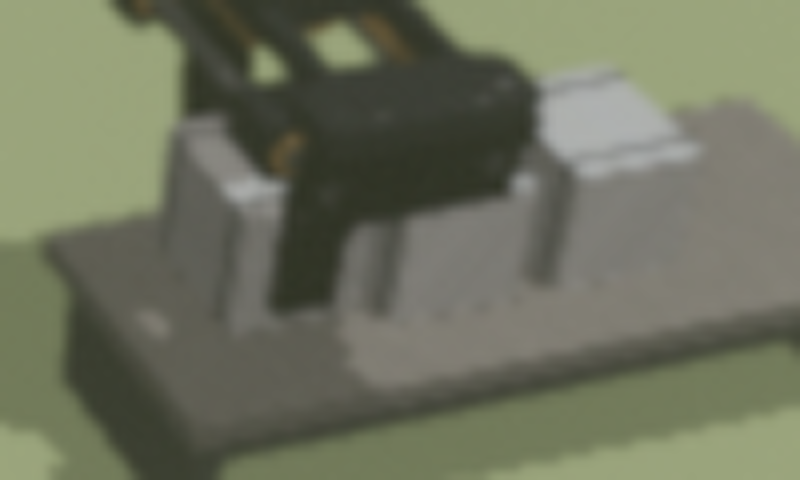

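```bash
python3 - <<'E'
from h import *
f=lambda p:np.array(p)/8.+[370-.44,190-.44]
a=np.radians(-6.3);sx=np.array([np.cos(a),np.sin(a)]);sy=np.array([-sx[1],sx[0]])
for n,p,z in [("rbL",(400,318),.06),("rbR",(530,290),.06),("raL",(558,284),.06),("raR",(685,258),.06),("hL",(238,332),.07),("hR",(374,313),.07),("rbTR",(535,180),.108),("raTL",(575,172),.108),("raTR",(702,152),.108),("hTL",(228,190),.118)]:
    w=ray("scene",f(p),z)[0,:2]; print(n,w.round(4),"along",(w@sy).round(4),"x",(w@sx).round(4))
print(np.array([.5166,.1816])@sy,np.array([.5166,.1816])@sx)
E
```

```text
rbL [0.5495 0.2231] along 0.2821 x 0.5217
rbR [0.5546 0.2739] along 0.3331 x 0.5212
raL [0.5557 0.2849] along 0.3442 x 0.5211
raR [0.5615 0.3353] along 0.3949 x 0.5213
hL [0.5443 0.1594] along 0.2182 x 0.5235
hR [0.5542 0.2073] along 0.2668 x 0.5282
rbTR [0.5549 0.2654] along 0.3247 x 0.5224
raTL [0.5566 0.2807] along 0.3401 x 0.5224
raTR [0.5646 0.3279] along 0.3879 x 0.5252
hTL [0.5292 0.1585] along 0.2156 x 0.5086
0.23719205462029463 0.4935524786940119
```

The numbers agree: the held block is in line within about 2 mm, and the gap is about 16 mm. Now I'll lower it about 10 mm.

```bash
python3 -m pendant '[{"travel":[0.004,0,0],"twist":0},{"travel":[0.008,0,0],"twist":0},{"travel":[0.0095,0,0],"twist":0},{"travel":[0.0095,0,0],"twist":0}]'

```

```text
time: 6.58
position: [0.5166, 0.1816, 0.0716]
tool_rot: [0.094, 1.572, -0.092]
ft_force: [-0.5, -0.3, -3.9]
grip_width: 0.691
```

```bash
python3 -m pendant '[{"travel":[0.001,0,0],"twist":0},{"travel":[0.002,0,0],"twist":0},{"travel":[0.002,0,0],"twist":0}]'

```

```text
time: 6.95
position: [0.5167, 0.1817, 0.0714]
tool_rot: [0.093, 1.571, -0.093]
ft_force: [-4.6, -2.8, 10.0]
grip_width: 0.686
```

It's down on the shelf, with 10 N upward. I'll release, rise and look.

```bash
python3 -m pendant '[{"travel":[0,0,0],"twist":0},{"travel":[0,0,0],"twist":0},{"travel":[0,0,0],"twist":0},{"travel":[0,0,0],"twist":0},{"travel":[-0.03,0,0],"twist":0},{"travel":[-0.08,0,0],"twist":0},{"travel":[-0.13,0,0],"twist":0},{"travel":[-0.14,-0.05,0],"twist":0},{"travel":[-0.15,-0.11,0],"twist":0},{"travel":[-0.15,-0.17,0],"twist":0}]' 1
python3 -m pendant '[{"travel":[0,-0.06,-0.01],"twist":0.17},{"travel":[0,-0.12,-0.02],"twist":0.24},{"travel":[0,-0.18,-0.035],"twist":0.24},{"travel":[0,-0.20,-0.035],"twist":0.24}]'
python3 - <<'E'
from h import *
a=shot("top","t4");b=shot("scene","s4")
s,R=tool();print(s["time"],s["position"],R.round(3).tolist(),s["joint_positions"].round(2))
cv2.imwrite("pics/c4.png",np.vstack([np.hstack([cv2.resize(b[190:250,380:460],(400,300),interpolation=2),cv2.resize(a[205:280,110:210],(400,300),interpolation=2)]),np.hstack([cv2.resize(a[230:305,300:400],(400,300),interpolation=2),cv2.resize(b[225:300,220:320],(400,300),interpolation=2)])]))
E
```

```text
time: 8.2
position: [0.4973, 0.0115, 0.2224]
tool_rot: [0.092, 1.569, -0.093]
ft_force: [1.0, -0.3, -0.7]
grip_width: 0.996
time: 8.7
position: [0.4369, -0.1872, 0.2223]
tool_rot: [0.284, 1.553, -0.288]
ft_force: [0.2, -0.3, 0.7]
grip_width: 1.003
8.8 [ 0.43848286 -0.18509264  0.22233326] [[-0.0, 0.354, 0.935], [-0.001, 0.935, -0.354], [-1.0, -0.001, 0.0]] [ 1.04 -0.03 -0.68  1.84 -0.02  1.32  0.01]
```

View pics/c4.png

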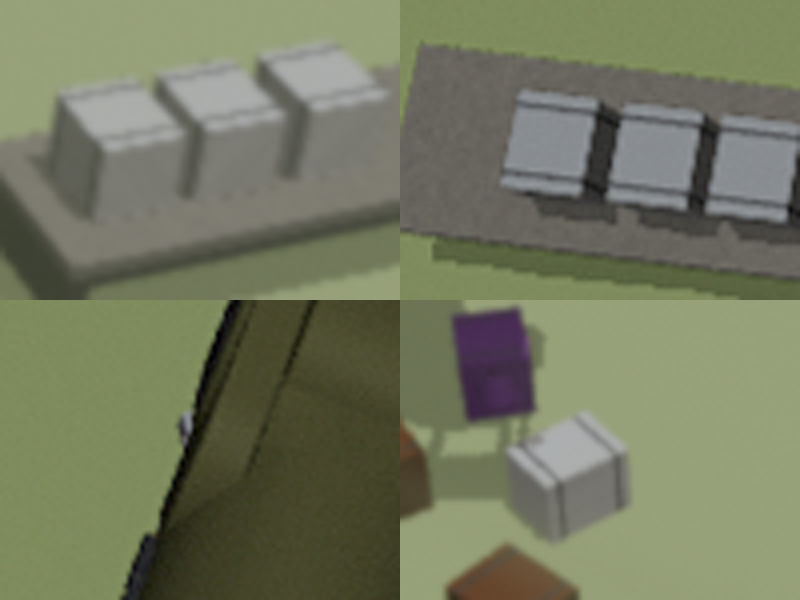

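The scene and top crops show the placed block in line with equal gaps, and the row hasn't moved. Next is P. The tool can only turn about its own axis, so I'll pinch P lightly across its sides near the hole end (+y). When I lift it, the heavy plain end should swing down.

```bash
python3 - <<'E'
from h import *
s,R=tool();print(shift(s["position"],R,[.480,-.193,.006]))
E
```

```text
[0.2163287  0.00744272 0.04162667]
```

```bash
python3 -m pendant '[{"travel":[0,0.004,0.02],"twist":-0.17},{"travel":[0,0.007,0.0415],"twist":-0.34},{"travel":[0,0.007,0.0415],"twist":-0.51},{"travel":[0,0.007,0.0415],"twist":-0.588},{"travel":[0.04,0.007,0.0415],"twist":-0.588},{"travel":[0.08,0.007,0.0415],"twist":-0.588},{"travel":[0.12,0.007,0.0415],"twist":-0.588},{"travel":[0.12,0.007,0.0415],"twist":-0.588}]'
python3 - <<'E'
from h import *
b=shot("scene","s5");a=shot("top","t5")
s,R=tool();print(s["time"],s["position"],np.degrees(np.arctan2(R[1,2],R[0,2])),shift(s["position"],R,[.480,-.193,.006]))
cv2.imwrite("pics/c5.png",np.hstack([cv2.resize(b[215:290,210:310],(400,300),interpolation=2),cv2.resize(a[220:310,300:420],(400,300),interpolation=2)]))
E
```

```text
time: 9.8
position: [0.4784, -0.1897, 0.0999]
tool_rot: [-0.177, 1.568, 0.184]
ft_force: [-0.1, -0.3, 1.4]
grip_width: 1.001
9.9 [ 0.48111222 -0.19167561  0.10344582] 13.101653103612477 [ 0.09744448 -0.00101669 -0.00148952]
```

View pics/c5.png

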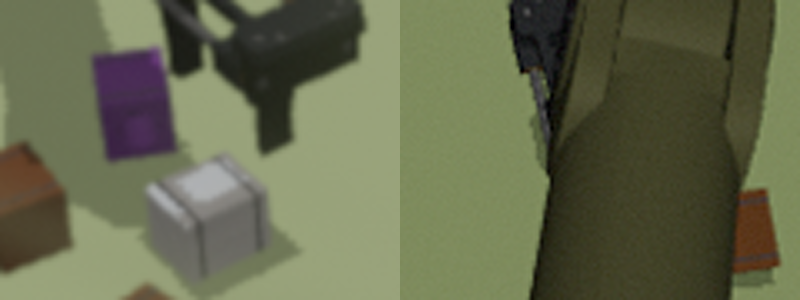

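Jaws are clear on both sides of P. I'll lower and pinch lightly.

```bash
python3 -m pendant '[{"travel":[0.04,-0.001,-0.0015],"twist":0},{"travel":[0.08,-0.001,-0.0015],"twist":0},{"travel":[0.097,-0.001,-0.0015],"twist":0},{"travel":[0.097,-0.001,-0.0015],"twist":0},{"travel":[0.097,-0.001,-0.0015],"twist":0}]'
python3 -m pendant '[{"travel":[0,0,0],"twist":0},{"travel":[0,0,0],"twist":0},{"travel":[0,0,0],"twist":0},{"travel":[0,0,0],"twist":0},{"travel":[0,0,0],"twist":0},{"travel":[0,0,0],"twist":0}]' -1 8
python3 -m pendant '[{"travel":[-0.01,0,0],"twist":0},{"travel":[-0.025,0,0],"twist":0},{"travel":[-0.04,0,0],"twist":0},{"travel":[-0.055,0,0],"twist":0},{"travel":[-0.07,0,0],"twist":0},{"travel":[-0.07,0,0],"twist":0},{"travel":[-0.07,0,0],"twist":0}]'
python3 - <<'E'
from h import *
b=shot("scene","s6")
s,R=tool();print(s["time"],s["position"],s["ft_force"],s["grip_width"]*87)
cv2.imwrite("pics/c6.png",cv2.resize(b[190:290,210:330],(720,600),interpolation=2))
E
```

```text
time: 10.52
position: [0.4817, -0.1934, 0.0083]
tool_rot: [-0.181, 1.56, 0.178]
ft_force: [0.3, 0.4, 0.2]
grip_width: 1.001
time: 11.28
position: [0.4815, -0.1934, 0.0083]
tool_rot: [-0.181, 1.56, 0.178]
ft_force: [-0.3, -0.3, 0.6]
grip_width: 0.55
time: 12.15
position: [0.4809, -0.1933, 0.078]
tool_rot: [-0.181, 1.561, 0.178]
ft_force: [0.1, -0.3, -2.5]
grip_width: 0.548
12.2 [ 0.48068359 -0.19320194  0.0777247 ] [ 0.46140005 -0.38106367 -3.3862406 ] 47.82378577515942
```

View pics/c6.png

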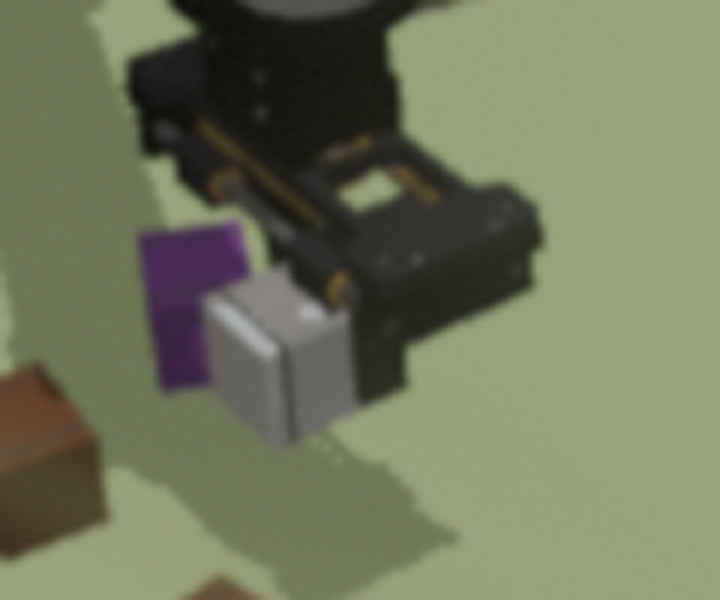

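The crop shows it held level, with the plain end at about (245,250) and no pivot at 8 N. I'll go lower, ease the grip, and wait.

```bash
python3 -m pendant '[{"travel":[0.02,0,0],"twist":0},{"travel":[0.03,0,0],"twist":0},{"travel":[0.03,0,0],"twist":0},{"travel":[0.03,0,0],"twist":0},{"travel":[0.03,0,0],"twist":0},{"travel":[0.03,0,0],"twist":0}]' -1 4
python3 - <<'E'
from h import *
b=shot("scene","s7")
s,R=tool();print(s["time"],s["position"],s["ft_force"],s["grip_width"]*87)
cv2.imwrite("pics/c7.png",cv2.resize(b[190:290,210:330],(720,600),interpolation=2))
E
```

```text
time: 12.95
position: [0.481, -0.1933, 0.0481]
tool_rot: [-0.181, 1.561, 0.178]
ft_force: [-0.6, -0.3, -3.4]
grip_width: 0.555
13.0 [ 0.48094611 -0.1933281   0.04803547] [ 1.07011191 -0.38836027 -2.97022476] 47.87496587383191
```

View pics/c7.png

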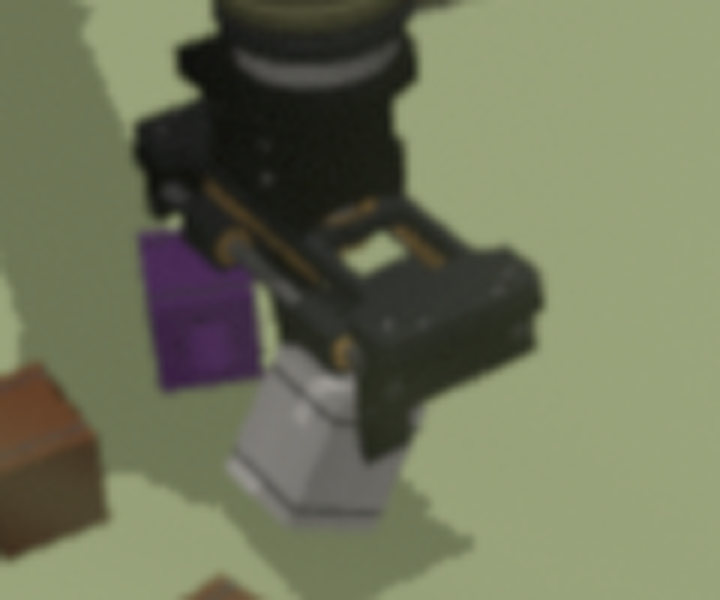

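It has swung plain end down, leaning perhaps 15–20°. I'll lower it onto the bench so it squares up on its plain end.

```bash
python3 -m pendant '[{"travel":[0.006,0,0],"twist":0},{"travel":[0.012,0,0],"twist":0},{"travel":[0.016,0,0],"twist":0},{"travel":[0.019,0,0],"twist":0},{"travel":[0.019,0,0],"twist":0},{"travel":[0.019,0,0],"twist":0}]'
python3 - <<'E'
from h import *
b=shot("scene","s8")
s,R=tool();print(s["time"],s["position"],s["ft_force"],s["grip_width"]*87)
cv2.imwrite("pics/c8.png",cv2.resize(b[190:290,210:330],(720,600),interpolation=2))
E
```

```text
time: 13.75
position: [0.4816, -0.1936, 0.0293]
tool_rot: [-0.181, 1.559, 0.178]
ft_force: [1.4, -1.9, 2.9]
grip_width: 0.55
13.8 [ 0.4815747  -0.19358627  0.02931384] [ 0.91673051 -0.7636973   2.47086166] 48.21008362778261
```

View pics/c8.png

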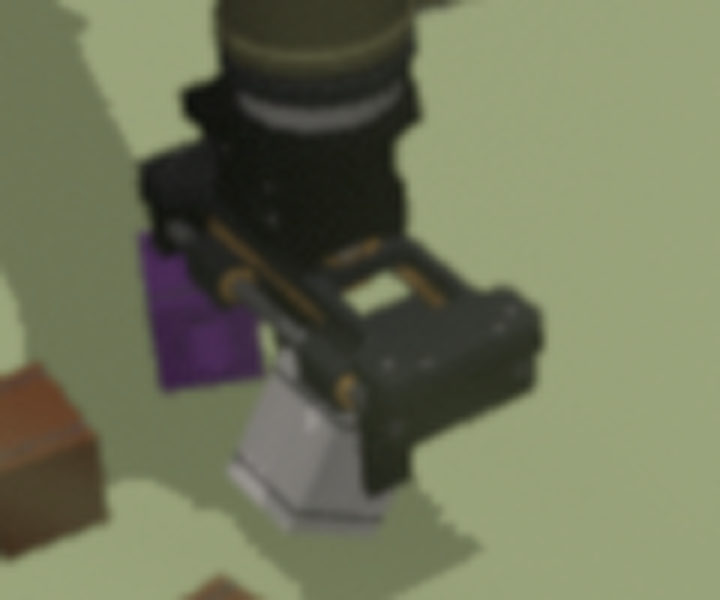

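It's on the bench, still slightly tilted. I'll release so it settles flat, then rise and check.

```bash
python3 -m pendant '[{"travel":[0,0,0],"twist":0},{"travel":[0,0,0],"twist":0},{"travel":[0,0,0],"twist":0},{"travel":[-0.03,0,0],"twist":0},{"travel":[-0.08,0,0],"twist":0},{"travel":[-0.14,0,0],"twist":0},{"travel":[-0.16,0.06,0],"twist":0},{"travel":[-0.16,0.12,0],"twist":0},{"travel":[-0.16,0.16,0],"twist":0},{"travel":[-0.16,0.16,0],"twist":0}]' 1
python3 - <<'E'
from h import *
b=shot("scene","s9");a=shot("top","t9")
s,R=tool();print(s["time"],s["position"],R.round(3).tolist())
cv2.imwrite("pics/c9.png",np.hstack([cv2.resize(b[215:290,220:320],(400,300),interpolation=2),cv2.resize(a[220:310,300:420],(400,300),interpolation=2)]))
E
```

```text
time: 15.05
position: [0.4442, -0.0344, 0.1891]
tool_rot: [-0.187, 1.559, 0.181]
ft_force: [0.3, -0.8, -0.2]
grip_width: 0.999
15.15 [ 0.44460746 -0.0378911   0.1889596 ] [[0.004, -0.227, 0.974], [-0.003, 0.974, 0.227], [-1.0, -0.004, 0.004]]
```

View pics/c9.png

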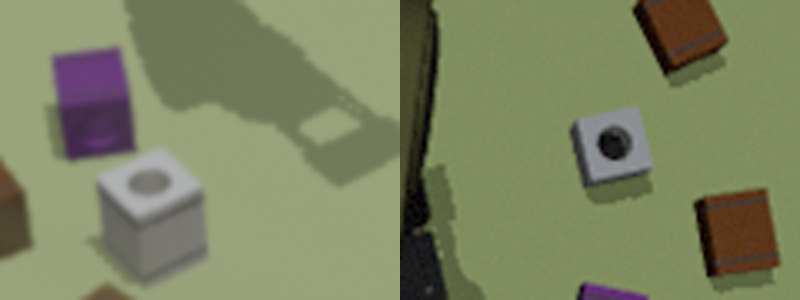

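The block stands upright with its hole facing up, visible at top-view (364,263). That confirms P is the bored block. I'll measure it and regrasp around its centre.

```bash
python3 - <<'E'
from h import *
t=cv2.imread("pics/t9.png");x,y,w,h=345,245,40,40
v=cv2.cvtColor(t,cv2.COLOR_BGR2HSV)[y:y+h,x:x+w]
m=((v[...,1]<55)&(v[...,2]>105)).astype(np.uint8)
c=max(cv2.findContours(m,0,2)[0],key=cv2.contourArea).reshape(-1,2)+[x,y]
W=ray("top",c.astype(float),.06)[:,:2]
r=cv2.minAreaRect((W*1000).astype(np.float32));print(r)
g=ray("top",[(363.8,262.9)],.06);print("hole",g)
s,R=tool();print(shift(s["position"],R,[r[0][0]/1000,r[0][1]/1000,.016]))
E
```

```text
((487.25177001953125, -223.33480834960938), (49.54286193847656, 49.12222671508789), 13.583366394042969)
hole [[ 0.48598803 -0.22254215  0.06      ]]
[ 0.17368657 -0.18961668 -0.00119111]
```

```bash
python3 -m pendant '[{"travel":[0,-0.05,0],"twist":0},{"travel":[0,-0.10,0],"twist":0},{"travel":[0,-0.15,-0.001],"twist":0},{"travel":[0,-0.189,-0.001],"twist":0},{"travel":[0,-0.189,-0.001],"twist":0},{"travel":[0.05,-0.189,-0.001],"twist":0},{"travel":[0.10,-0.189,-0.001],"twist":0},{"travel":[0.15,-0.189,-0.001],"twist":0},{"travel":[0.173,-0.189,-0.001],"twist":0},{"travel":[0.173,-0.189,-0.001],"twist":0}]'
python3 -m pendant '[{"travel":[0,0,0],"twist":0},{"travel":[0,0,0],"twist":0},{"travel":[0,0,0],"twist":0},{"travel":[0,0,0],"twist":0},{"travel":[0,0,0],"twist":0},{"travel":[0,0,0],"twist":0}]' -1 30
```

```text
time: 16.4
position: [0.4853, -0.2218, 0.0145]
tool_rot: [-0.179, 1.563, 0.18]
ft_force: [0.7, -1.1, -0.2]
grip_width: 0.996
time: 17.15
position: [0.4861, -0.2219, 0.0151]
tool_rot: [-0.18, 1.562, 0.179]
ft_force: [1.4, 0.7, 1.8]
grip_width: 0.55
```

```bash
python3 -m pendant '[{"travel":[-0.02,0,0],"twist":0},{"travel":[-0.05,0,0],"twist":0},{"travel":[-0.09,0,0],"twist":0},{"travel":[-0.13,0,0],"twist":0},{"travel":[-0.16,0,0],"twist":0},{"travel":[-0.172,0,0],"twist":0},{"travel":[-0.172,0,0],"twist":0},{"travel":[-0.172,0,0],"twist":0},{"travel":[-0.172,0,0],"twist":0},{"travel":[-0.172,0,0],"twist":0}]'
python3 - <<'E'
from h import *
b=shot("scene","s10");a=shot("top","t10")
s,R=tool();print(s["time"],s["position"],s["ft_force"],abs(s["qd"]).max(),R[:,0])
cv2.imwrite("pics/c10.png",np.hstack([cv2.resize(b[150:285,190:370],(400,300),interpolation=2),cv2.resize(a[150:330,100:340],(400,300),interpolation=2)]))
cv2.imwrite("pics/c10b.png",b)
E
```

```text
time: 18.4
position: [0.4854, -0.2216, 0.1862]
tool_rot: [-0.179, 1.563, 0.18]
ft_force: [-0.6, -0.6, -1.8]
grip_width: 0.551
18.5 [ 0.48566191 -0.22169522  0.18659301] [-0.30343419 -0.15711741 -2.83879619] 0.005336284726457507 [ 9.00935599e-04  3.19061051e-04 -9.99999543e-01]
```

View pics/c10.png

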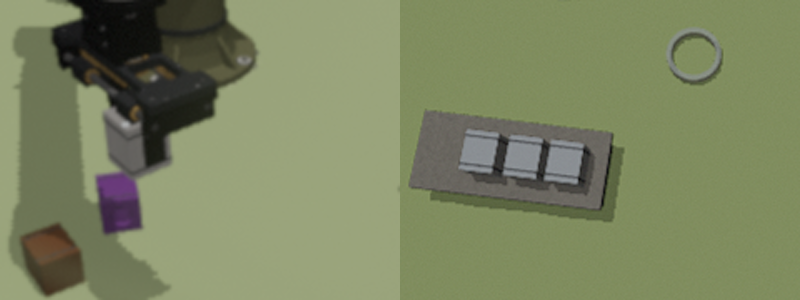

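View pics/c10b.png

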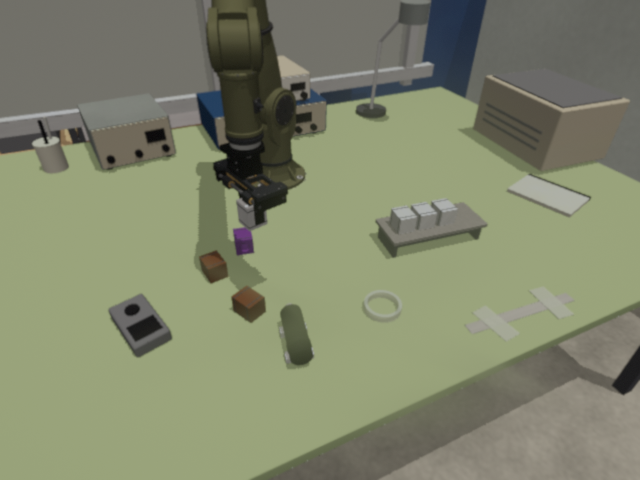

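The final views show the block held upright, with its bottom about 17 cm and its centre about 20 cm above the bench. Row spacing is even at 43 and 42 crop pixels, and the bystanders are where they were. Handing in.

```bash
python3 -c "
from bench import ctrl
print(ctrl.close_job())"
```

```text
the job is handed in; nothing more can be done
None
```

The job is handed in after about 18.5 s of the 59 s, but no verdict comes back, so what follows rests on my own checks.

- **Which is which:** the block nearer the shelf weighed about 3.7 N, which fits the solid one (3.5 N). The other weighed about 3 N, and its hole was plainly visible once I stood it up.
- **Solid block:** it lies on the shelf at the end of the row nearer the robot's middle, in line with the others. The last top view shows even spacing, and the row had not moved.
- **Bored block:** a light 4 N pinch near the hole end let its heavy end swing down on lifting. I set it on its plain end, checked that the hole faced up, and regrasped it at 30 N. It is held still with its centre about 20 cm above the bench (bottom about 17 cm), touching nothing but the gripper.
- **Bystanders:** the tape roll, sensor head and pocket meter look unmoved.

**Disagreements:**
- My rough reading of the shelf board's corners put its centre about 7 mm from the middle of the row. I placed the block relative to its neighbours instead.
- Weight readings scattered by about 0.5 N, so the visible hole is the stronger proof.
- With the block in the gripper, the hole itself was hidden from both cameras. That it still faces up comes from the upright block in the scene view and the vertical tool.

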